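# Shut and lock the instrument case

### The job

Get the steel instrument case ready for the steriliser: slide its lid fully shut, then take the locking rod from its rest by the black handle and thread it through the case's two eyes, one after the other, across the front of the shut lid's upturned end, until the rod's collar is up against the first eye and its grooved tip sticks out of the second. Finish while still holding the rod there by its handle, so that a colleague can clip the seal on the tip; leave the bottle, the bowl and the carton where they stand.

Things in the scene. Friction and masses are not known exactly. Their poses are not given: they have to be found in the camera images.
- case: Steel instrument case, fixed on the worktop, origin on the worktop. Box x -66 to +84, y -55 to +55 mm; side guides 53 mm high. Its -x end is open for the lid, which shuts towards +x. In front of the box two ears (x -91 to -65, y -56 to -52 and +52 to +56 mm) carry the eyes, highest point 68 mm above the worktop.
- eye_left (a point): Middle of the eye on the case's +y side: a steel bush, bore 12 mm in diameter, 19 mm outside, 12 mm long along the case's y; at x -78, y +56, z 58 mm in the case. Axes as the case.
- eye_right (a point): Middle of the other, identical eye, at x -78, y -56, z 58 mm in the case, in line with the first: 112 mm apart between middles, 100 mm free between them. Axes as the case. The rod may go in from either side.
- lid (a joint): Opening of the sliding lid in m: 0 is fully shut against its stop, larger is farther out towards the case's -x (at most 0.09; starts 0.04 to 0.075 open). About 2 N of friction; it stays where it is left.
- lid_grip (a point): Middle of the lid's upturned end, pushed or pinched to slide the lid: upright flange 4 mm thick (case x), 64 mm wide (case y), rolled top edge 8 mm thick, from the lid plate (47 mm above the worktop) up to 70 mm; this point is 59 mm up. Lid shut: at x -66 mm in the case, 12 mm behind the eyes' line, so that the rod passes 4 mm in front of the rolled edge. Axes as the case.
- rod_grip (a point): Centre of the locking rod's black handle, 50 long, 14 wide, 20 mm high. x along the rod to its tip, z up at the start: the rod lies level in its rest, axis 60 mm up, handle's centre 45 to 55 mm from the near comb's middle. Handle to x 25, steel collar 16 mm wide to x 29, round 8 mm shank to the tip at x 174 mm. 60 to 120 g, centre of mass some 70 mm towards the tip.
- rod_tip (a point): The point of the rod's nose, on its axis, 174 mm from the handle's centre. The last 8 mm taper from 8 to 3 mm in diameter; the seal groove is 14 mm from the point. Axes as the rod.
- rod: The whole locking rod; origin and axes the same as rod_grip.
- rest: Instrument rest, fixed: a base plate 112 x 84 mm and two grey combs, 78 mm wide, at x = -45 and +45 mm, 66 mm high, with open-topped notches; the rod lies in their middle notches along x (tip towards +x), bottom of the notch 56 mm above the worktop. Origin on the worktop under its middle.
- bottle: Bystander: blue disinfectant bottle, 64 mm in diameter, 150 mm high; origin at the middle of its base.
- bowl: Bystander: steel bowl, 110 mm in diameter, 45 mm high; origin at the middle of its base.
- carton: Bystander: white and green glove carton, 75 x 120 x 60 mm; origin at the middle of its base.
Not all that is in view belongs to the job. What is shaped like the rod but red is not meant. What is shaped like the case but pink is not meant.

How it is judged:
On the way, in this order (a step that is already met when the one before it is completed fails the run):
1. the lid is slid fully shut (value of joint lid below 0.004 m), for 0.2 s.
2. the rod's tip has come through one eye into the space between the two, with the lid still shut (value of joint lid below 0.005 m and y of rod_tip in the frame of case between -0.046 and 0.046 m and x of rod_tip in the frame of case between -0.086 and -0.07 m and z of rod_tip in the frame of case between 0.05 and 0.066 m and angle between the x axis of rod and the y axis of case, either way round below 0.1 rad), for 0.1 s.
At the end, for the whole second after the job is handed in: The lid is shut to within 5 mm, the rod lies through both eyes (within 5 mm of their line at the tip and within 4 degrees of it) with its tip at least 12 mm past the far eye's outer face, on the other side its handle outside the first eye, and the gripper holds the rod still by its handle (value of joint lid below 0.005 m and ((y of rod_tip in the frame of case below -0.074 m and y of rod_grip in the frame of case above 0.085 m) or (y of rod_tip in the frame of case above 0.074 m and y of rod_grip in the frame of case below -0.085 m)) and x of rod_tip in the frame of case between -0.083 and -0.073 m and z of rod_tip in the frame of case between 0.053 and 0.063 m and angle between the x axis of rod and the y axis of case, either way round below 0.07 rad and contact force between the fingers and rod above 5 N and distance between the grasp point and rod_grip below 0.04 m and linear speed of rod below 0.02 m/s); the arm keeps its last pose, push and grip.
It fails at once if a bystander is pushed away or knocked over (distance of any of bottle, bowl, carton from where it was at the start of the episode above 0.02 m or angle between bottle's own z axis and vertical above 0.5 rad).
It also fails if it takes over 64 s, if anything falls off the work surface, if the arm or the gripper's body presses on something with over 40 N, if the wrist force passes 120 N, or if a joint passes its speed limit or range.

### The arm

A 6-joint arm with a two-finger parallel gripper is mounted at the origin on the work surface. World frame = base frame: x ahead of the robot, y to its left, z up, the work surface at z = 0. Lengths are in m, angles in rad, forces in N, time in s.
With the tool pointing down it reaches from about 0.275 to 0.825 m from the base axis. Payload 4.9 kg.
Tool frame: the origin (TCP) lies midway between the tips of the shut fingers; the grasp point (between the pads) lies 19 mm behind it (bot.grip_depth is the distance from the TCP to the grasp point, in m); y points along the fingers, x is the direction in which the jaws open and shut, and the axes are right-handed (so a half turn about y gives the same grasp; the last joint's range is limited). The gripper opens to 85 mm and grips with 20 to 120 N. Pads are 22 mm wide; open, the fingers measure 114 mm over their backs; the gripper's body (76 mm by 85 mm) begins 54 mm behind the grasp point. The pads swing forward as they close: fully open they stand 13 mm farther back than shut.
Start: joints at [1.106, 0.326, -0.193, 1.052, 0, 1.437], TCP at [0.179, 0.52, 0.231] pointing down, gripper open.
Joint ranges: [-2.65, 2.65], [-0.97, 1.79], [-1.3, 1.35], [-1.93, 2.1], [-1.47, 1.37], [-3.14, 3.14]. Speed limits (rad/s): [2.57, 2.57, 3.14, 3.14, 3.14, 3.14].

### API

Orientations are given as a unit quaternion [w, x, y, z].
In Python, from cell import bot gives the robot as it stands. Calls block until the motion is done:
- bot.move_pose(position, orientation): joint-space move of the TCP to a pose.
- bot.move_linear(position, speed=0.15, rotation=None, until_force=None): straight line of the TCP; rotation=None keeps the orientation; speed is the mean speed in m/s. With until_force (N) it stops when the force on the tool has changed by that much, and returns True; else False.
- bot.goto_joints(angles): joint-space move.
- bot.set_gripper(opening, grasp_force=None): opening from 0.0 (shut) to 1.0 (fully open); grasp_force is the grip in N (None keeps the last); returns when the fingers have stopped.
- bot.wait(seconds).
- bot.solve_ik(position, orientation): joint angles nearest the present ones, or None.
- bot.camera(name): name is "side" or "top"; returns the picture (384x512x3 uint8, red, green, blue); there is no depth.
- bot.calibration(name): a dict with "mtx" (3x3 intrinsics, pixels), "extrinsics" (4x4, takes a point from world to camera coordinates). Camera axes: x right, y down, z forward; pixel columns grow to the right and rows downward; lengths in m; the calibration is good to about 2 mm. A picture is of the moment at which its call begins. calibration takes no time and is no camera call.
A pose or a line that the arm cannot do raises bot.PlanningError and nothing moves.
- bot.close_job(): hands the job in, once; it reports no verdict.
Trained networks look in the newest picture that a camera, given by its name, has taken for a name from the list of things; names that differ only in an ending like _2 or _b are one class to them, and where a whole thing is asked for, a point or a joint stands for the part that bears it (a point fixed in the world has none). Each returns a list of dicts, best first, with "confidence" (0 to 1); they miss things now and then, are a little off and sometimes report something else, mostly with a low value. They report only what shows in the picture. A call takes as long as a camera call. They do not tell look-alikes from the thing itself.
- bot.search_frame(camera, thing): "bbox" ([left, top, width, height] in pixels, round what is visible of it).
Readings, each from a call of its own:
- bot.read_clock(): time.
- bot.read_joint_positions(): joint angles.
- bot.read_joint_vel(): joint speeds.
- bot.read_joint_efforts(): joint torques, N m.
- bot.read_position(): TCP position.
- bot.read_tool_rot(): TCP orientation.
- bot.read_ft_force(): force on the tool from outside, world axes, zero at the start.
- bot.read_moment(): the same for the moment, N m.
- bot.read_gripper_width(): opening from 0.0 (shut) to 1.0 (fully open).
Only numpy, scipy, OpenCV 4.12 (cv2) and the standard library are available. Lean on these libraries where they do the work, as an engineer would, in place of code of your own. Each camera call takes 0.05 s, during which the arm holds its last target. There are 200 camera calls.

## Working session

There is one attempt and no reset: what is moved stays moved. The work goes in short steps, each a Python script; the robot and the scene stay as the last script left them, time stands still between calls to the robot, and variables do not carry over. Pictures are saved under pics/ and viewed, about 8 in all and at most 12, crops included, and the job is handed in when it is done.

```bash
mkdir -p pics; ls
python3 - <<'E'
from cell import bot
import cv2,numpy as np
for c in("side","top"):
    im=bot.camera(c); cv2.imwrite(f"pics/{c}0.png",cv2.resize(im[:,:,::-1],(800,600),interpolation=cv2.INTER_CUBIC)); np.save(f"pics/{c}0.npy",im)
    k=bot.calibration(c); print(c,k["mtx"].round(1).tolist(),k["extrinsics"].round(3).tolist())
    for t in("case","rod","rest","lid","eye_left","rod_tip"):
        print(t,[(np.round(d["bbox"]).tolist(),round(d["confidence"],2)) for d in bot.search_frame(c,t)])
print(bot.read_clock())
E
```

```text
pics
side [[493.8, 0.0, 255.7], [0.0, 493.8, 188.6], [0.0, 0.0, 1.0]] [[-0.999, -0.041, -0.015, 0.543], [-0.013, 0.613, -0.79, 0.018], [0.042, -0.789, -0.613, 1.488], [0.0, 0.0, 0.0, 1.0]]
case [([134.0, 266.0, 83.0, 59.0], 0.96), ([199.0, 162.0, 69.0, 38.0], 0.79)]
rod [([270.0, 139.0, 8.0, 10.0], 0.63), ([306.0, 155.0, 29.0, 40.0], 0.59)]
rest [([256.0, 119.0, 26.0, 35.0], 0.63), ([271.0, 131.0, 3.0, 19.0], 0.57)]
lid [([223.0, 168.0, 49.0, 25.0], 0.61), ([138.0, 275.0, 71.0, 36.0], 0.59)]
eye_left [([194.0, 163.0, 78.0, 44.0], 0.8), ([135.0, 265.0, 84.0, 61.0], 0.72)]
rod_tip [([305.0, 152.0, 12.0, 15.0], 0.69), ([270.0, 140.0, 4.0, 10.0], 0.46)]
top [[414.7, 0.0, 252.6], [0.0, 414.7, 186.5], [0.0, 0.0, 1.0]] [[0.007, -1.0, -0.025, 0.062], [-0.99, -0.003, -0.143, 0.567], [0.143, 0.025, -0.989, 1.107], [0.0, 0.0, 0.0, 1.0]]
case [([97.0, 104.0, 46.0, 69.0], 0.8), ([253.0, 130.0, 46.0, 81.0], 0.46)]
rod [([277.0, 253.0, 66.0, 29.0], 0.77), ([333.0, 202.0, 71.0, 17.0], 0.62)]
rest [([350.0, 190.0, 49.0, 38.0], 0.82)]
lid [([103.0, 108.0, 31.0, 50.0], 0.74), ([256.0, 158.0, 41.0, 55.0], 0.56)]
eye_left [([100.0, 108.0, 43.0, 62.0], 0.76), ([257.0, 131.0, 41.0, 84.0], 0.6)]
rod_tip [([275.0, 251.0, 71.0, 32.0], 0.76), ([330.0, 201.0, 75.0, 19.0], 0.69)]
0.7
```

View pics/side0.png

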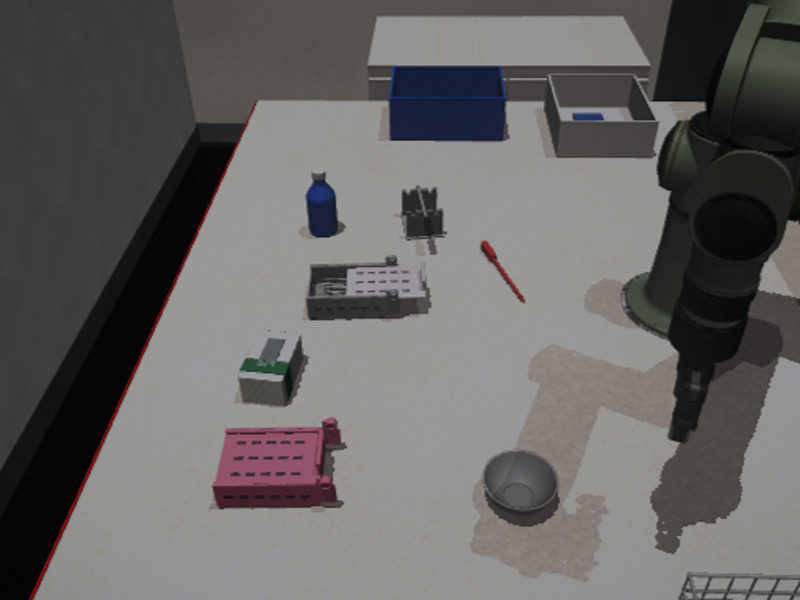

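View pics/top0.png

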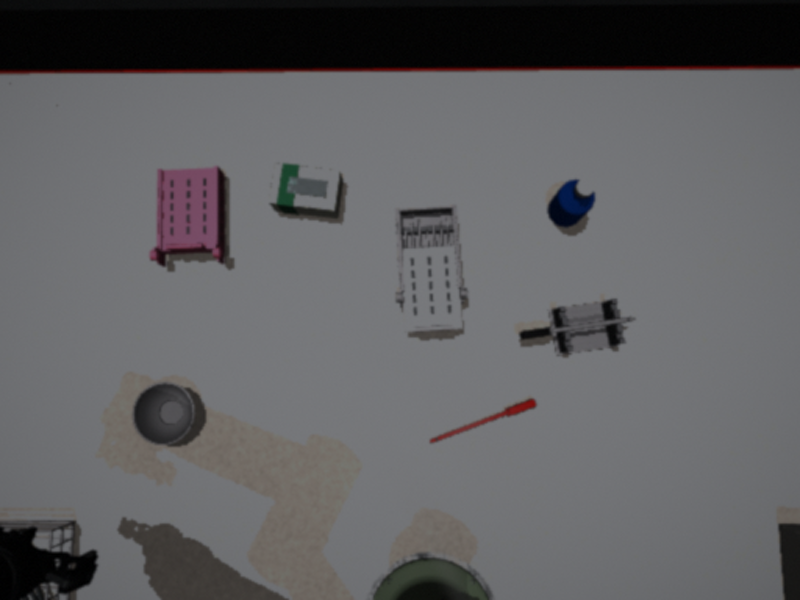

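Candidates: the grey perforated case at top (430,270) / side (365,290), against a pink one at top (190,210). The rod with the black handle lies in the grey comb rest at top (535,333)→(633,318), and a red one lies on the table at top (485,420). The grey case and the rod in the rest fit the description. I'll confirm with enlarged crops.

Run:
```python
import cv2,numpy as np
T=np.load("pics/top0.npy")[:,:,::-1];S=np.load("pics/side0.npy")[:,:,::-1]
def crop(im,x,y,w,h,k):
    c=cv2.resize(im[y:y+h,x:x+w],None,fx=k,fy=k,interpolation=cv2.INTER_CUBIC)
    c=cv2.convertScaleAbs(c,alpha=1.5)
    for i in range(0,w,10): cv2.putText(c,str(x+i),(i*k,8),0,.3,(0,255,255),1);cv2.line(c,(i*k,9),(i*k,14),(0,255,255),1)
    for j in range(0,h,10): cv2.putText(c,str(y+j),(0,j*k+4),0,.3,(0,255,255),1);cv2.line(c,(20,j*k),(25,j*k),(0,255,255),1)
    return c
def put(a,b,name):
    C=np.zeros((600,800,3),np.uint8)
    C[:a.shape[0],:a.shape[1]]=a; C[:b.shape[0],800-b.shape[1]:]=b; cv2.imwrite(name,C)
put(crop(T,246,126,58,96,6),crop(S,190,158,88,56,5),"pics/case1.png")
a=crop(T,328,186,84,46,9);C=np.zeros((600,800,3),np.uint8);C[:414,:756]=a
b=crop(S,250,112,40,52,4);C[600-208:,800-160:]=b[:208,:160];cv2.imwrite("pics/rod1.png",C)
```

```text
(no output)
```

View pics/case1.png

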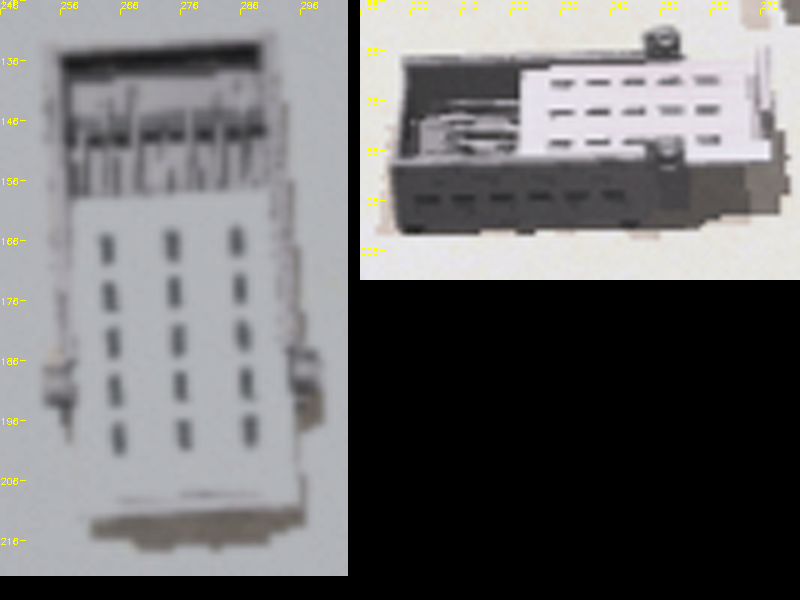

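View pics/rod1.png

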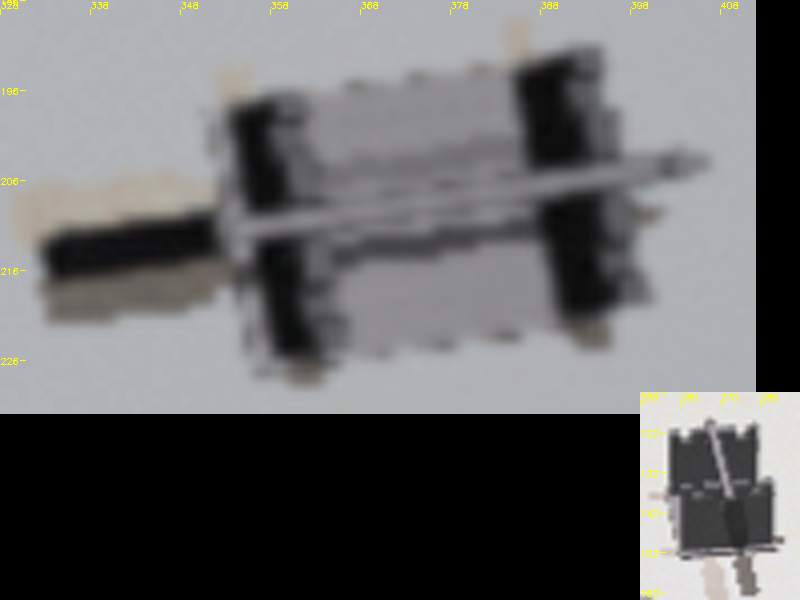

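The crops confirm the grey case: its eyes are at top native (255.7,190) and (296.8,188), and side native (251.4,188) and (250.4,166.6). The rod runs from handle end (333,214.5) to tip (406.3,204) in the top view. Next I'll fit the poses.

```bash
cat > h.py <<'E'
from cell import bot
import cv2,numpy as np
from scipy.optimize import least_squares
from scipy.spatial.transform import Rotation as R
K={c:bot.calibration(c) for c in("side","top")}
def proj(c,P):
    k=K[c];P=np.atleast_2d(P);q=P@k["extrinsics"][:3,:3].T+k["extrinsics"][:3,3]
    q=q@k["mtx"].T;return q[:,:2]/q[:,2:]
def w(pose,p):
    x,y,a=pose;p=np.atleast_2d(p);c,s=np.cos(a),np.sin(a)
    return np.c_[x+c*p[:,0]-s*p[:,1],y+s*p[:,0]+c*p[:,1],p[:,2]]
def fit(obs,x0):
    f=lambda v:np.concatenate([(proj(c,w(v,p))-q).ravel() for c,p,q in obs])
    r=least_squares(f,x0,loss="soft_l1");return r.x,f(r.x).reshape(-1,2).round(1).tolist()
def crop(im,x,y,wd,h,k,lines=(),cam=None):
    c=cv2.convertScaleAbs(cv2.resize(np.ascontiguousarray(im[y:y+h,x:x+wd,::-1]),None,fx=k,fy=k,interpolation=cv2.INTER_CUBIC),alpha=1.6)
    for P,col in lines:
        q=((proj(cam,P)-[x,y]+.5)*k).round().astype(int)
        cv2.polylines(c,[q.reshape(-1,1,2)],False,col,1,cv2.LINE_AA)
    for i in range(0,wd,10): cv2.putText(c,str(x+i),(i*k,8),0,.3,(0,0,255),1)
    for j in range(0,h,10): cv2.putText(c,str(y+j),(0,j*k+4),0,.3,(0,0,255),1)
    return c
def q4(Rm): v=R.from_matrix(Rm).as_quat();return [v[3],*v[:3]]
def down(a):
    """tool down, jaw (tool x) along world angle a"""
    x=np.array([np.cos(a),np.sin(a),0]);return None
E
cat > m.py <<'E'
from h import *
mm=1e-3
E_=lambda s:np.array([-78,56*s,58])*mm
obs=[("top",np.array([84,55,53])*mm,[255.2,133]),("top",np.array([84,-55,53])*mm,[291.3,132.7]),
("top",np.array([-78,56,60])*mm,[255.3,189.8]),("top",np.array([-78,-56,60])*mm,[296.4,187.5]),
("side",E_(1),[251.,187.6]),("side",E_(-1),[250.,166.3]),
("side",np.array([84,55,53])*mm,[197.,190.0]),("side",np.array([84,-55,53])*mm,[198.6,169.5])]
case,r=fit(obs,[.5,.05,0]);print("case",case,r)
# rod: origin at grip, z absolute 60
ro=[("top",np.array([-25,0,68])*mm,[333,213.2]),("top",np.array([174,0,60])*mm,[405.8,203.4]),("top",np.array([40,0,60])*mm,[355,211.3]),
("side",np.array([174,0,60])*mm,[267.6,119.5]),("side",np.array([29,0,60])*mm,[272.5,137.5])]
rod,r=fit(ro,[.4,-.15,-1.6]);print("rod",rod,r)
T=np.load("pics/top0.npy");S=np.load("pics/side0.npy")
L=[];col=(0,255,0)
box=lambda z:np.array([[-66,55,z],[84,55,z],[84,-55,z],[-66,-55,z],[-66,55,z]])*mm
L+=[(w(case,box(53)),col),(w(case,box(0)),(255,128,0))]
for s in(1,-1):
    t=np.linspace(0,2*np.pi,25)
    for yy in(50,62): L.append((w(case,np.c_[-78+9.5*np.cos(t),0*t+s*yy,58+9.5*np.sin(t)]*mm),(0,0,255)))
Lr=[(w(rod,np.array([[-25,y,60],[25,y,60]])*mm),col) for y in(-7,7)]+[(w(rod,np.array([[25,0,60],[174,0,60]])*mm),(0,0,255))]
C=np.zeros((600,800,3),np.uint8)
def put(a,x,y):C[y:y+a.shape[0],x:x+a.shape[1]]=a
put(crop(T,246,126,58,96,6,L,"top"),0,0);put(crop(S,190,158,88,56,5,L,"side"),355,0)
put(crop(T,328,190,84,40,5,Lr,"top"),355,285);put(crop(S,255,112,30,45,2,Lr,"side"),355,490)
cv2.imwrite("pics/fit.png",C);np.save("case.npy",case);np.save("rod.npy",rod)
E
python3 m.py
```

```text
case [0.63501582 0.00400419 0.05245841] [[-1.9, 0.2], [1.3, -1.5], [0.3, 0.5], [0.4, 0.8], [0.0, 0.9], [0.9, -0.0], [-1.7, 0.8], [-0.2, -0.7]]
rod [ 0.49362484 -0.17474892 -1.43287683] [[-0.5, 0.7], [-0.2, 0.9], [1.1, -0.4], [-0.8, -1.0], [-0.6, 2.7]]
```

View pics/fit.png

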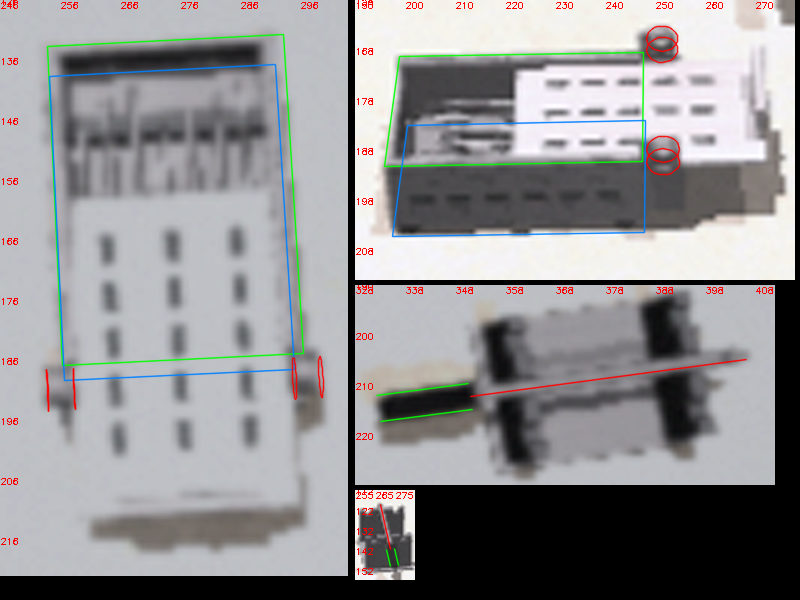

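The overlay fits to about 2 mm: eyes, guides and rod line are all on the images. Contact will refine the case x. Now I'll shut the lid with closed fingers.

```bash
cat >> h.py <<'E'
def ori(a):
    """tool y down, jaws (tool x) along world yaw a (mod pi, nearest by IK)"""
    x=np.array([np.cos(a),np.sin(a),0]);y=np.array([0,0,-1.]);return q4(np.c_[x,y,np.cross(x,y)])
def best(p,a):
    j0=np.array(bot.read_joint_positions());o=[]
    for b in(a,a+np.pi):
        j=bot.solve_ik(p,ori(b))
        if j is not None:o.append((abs(j[5]),b))
    return ori(min(o)[1])
E
python3 - <<'E'
from h import *
q=bot.read_tool_rot();print(R.from_quat([*q[1:],q[0]]).as_matrix().round(2).tolist())
case=np.load("case.npy")
W=lambda x,y,z:w(case,[x*1e-3,y*1e-3,z*1e-3])[0]
p=W(-190,0,110);o=best(p,case[2]+np.pi/2);print(bot.solve_ik(p,o))
bot.set_gripper(0.0)
bot.move_pose(p,o)
bot.move_linear(W(-190,0,56),speed=.12)
bot.wait(.2);f0=np.array(bot.read_ft_force())
hit=bot.move_linear(W(-66,0,56),speed=.05,until_force=14)
P=bot.read_position();bot.wait(.3);f1=np.array(bot.read_ft_force());P2=np.array(bot.read_position())
c,s=np.cos(case[2]),np.sin(case[2]);d=P2-[case[0],case[1],0]
print(hit,P,P2,"case frame",c*d[0]+s*d[1],-s*d[0]+c*d[1],f1-f0,bot.read_clock(),bot.read_gripper_width())
E
```

```text
[[0.32, -0.0, -0.95], [0.95, -0.0, 0.32], [-0.0, -1.0, 0.0]]
[-0.17941775  0.26720049 -0.62773201  0.67586382  0.         -0.23187616]
True [5.54612122e-01 1.19427283e-04 5.49810736e-02] [5.53360127e-01 5.48325651e-04 5.44029057e-02] case frame -0.08172457034846928 0.0008304578873990489 [-1.43234234 -0.08670226 -0.01716915] 6.7083 0.000155595256385874
```

Run:
```python
from h import *
case=np.load("case.npy");c,s=np.cos(case[2]),np.sin(case[2])
W=lambda x,y,z:w(case,[x*1e-3,y*1e-3,z*1e-3])[0]
def cf():
    d=np.array(bot.read_position())-[case[0],case[1],0];return np.round([c*d[0]+s*d[1],-s*d[0]+c*d[1],d[2]],4)
bot.move_linear(W(-88,0,56),speed=.05);bot.wait(.1)
print(bot.move_linear(W(-66,0,56),speed=.02,until_force=12),cf(),bot.read_ft_force())
bot.move_linear(W(-120,0,56),speed=.15)
bot.move_linear(W(-140,0,200),speed=.3)
rod=np.load("rod.npy");a=rod[2]+np.pi/2
bot.set_gripper(1.0)
p=w(rod,[0,0,.16])[0];bot.move_pose(p,best(p,a))
T=bot.camera("top");S=bot.camera("side");np.save("pics/T1.npy",T);np.save("pics/S1.npy",S)
mm=1e-3;box=lambda z:np.array([[-66,55,z],[84,55,z],[84,-55,z],[-66,-55,z],[-66,55,z]])*mm
L=[(w(case,box(53)),(0,255,0)),(w(case,np.array([[-68,-32,70],[-68,32,70]])*mm),(255,0,0))]
t=np.linspace(0,2*np.pi,25)
for q in(1,-1):
    for yy in(50,62):L.append((w(case,np.c_[-78+9.5*np.cos(t),0*t+q*yy,58+9.5*np.sin(t)]*mm),(0,0,255)))
Lr=[(w(rod,np.array([[-25,y,60],[25,y,60]])*mm),(0,255,0)) for y in(-7,7)]
C=np.zeros((600,800,3),np.uint8)
def put(a,x,y):C[y:y+a.shape[0],x:x+a.shape[1]]=a
put(crop(T,246,126,58,96,6,L,"top"),0,0);put(crop(S,190,158,88,56,5,L,"side"),355,0)
put(crop(T,320,160,88,70,4,Lr,"top"),355,285)
cv2.imwrite("pics/v2.png",C)
print(bot.read_clock())
```

```text
True [-0.0806  0.0002  0.0551] [ 0.06377808 -0.08629465  0.94160164]
10.725
```

View pics/v2.png

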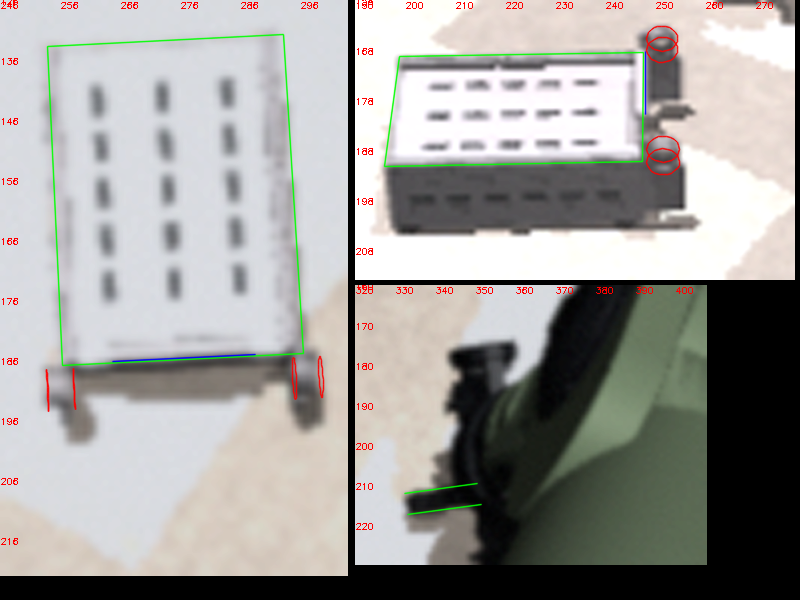

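The lid is shut in both views, with the flange at the box edge. The contact repeats at -80.6 mm where -81 was expected, so the case x is good to about 0.5 mm. The handle lies on the fit, so I'll grasp it.

Run:
```python
from h import *
rod=np.load("rod.npy");a=rod[2]+np.pi/2
G=bot.grip_depth
p=w(rod,[0,0,.060-G])[0]
f0=np.array(bot.read_ft_force())
bot.move_linear(p,speed=.12);bot.wait(.1)
bot.set_gripper(0.0,grasp_force=90)
bot.wait(.2)
print("grasp dF",(np.array(bot.read_ft_force())-f0).round(1),np.array(bot.read_moment()).round(2),bot.read_gripper_width(),np.array(bot.read_position())-p)
bot.move_linear(p+[0,0,.03],speed=.06)
print("lift",(np.array(bot.read_ft_force())-f0).round(1),bot.read_gripper_width())
bot.move_linear(p+[0,0,.085],speed=.15)
case=np.load("case.npy")
ac=case[2]
p2=w(case,[-.078,.262,.145-G])[0]
try: bot.move_linear(p2,speed=.2,rotation=best(p2,ac))
except bot.PlanningError as e: print(e); bot.move_pose(p2,best(p2,ac))
bot.move_linear(w(case,[-.078,.262,.058-G])[0],speed=.12)
bot.wait(.2)
T=bot.camera("top");S=bot.camera("side");np.save("pics/T2.npy",T);np.save("pics/S2.npy",S)
t=np.linspace(0,2*np.pi,25);mm=1e-3
L=[(w(case,np.c_[-78+9.5*np.cos(t),0*t+yy,58+9.5*np.sin(t)]*mm),(0,0,255)) for yy in(50,62,-50,-62)]
L+=[(w(case,np.array([[-78,262-174,58],[-78,262-140,58]])*mm),(0,255,0)),(w(case,np.array([[-78,262-27,58],[-78,262-45,58]])*mm),(0,255,0)),(w(case,np.array([[-70,-32,70],[-70,32,70]])*mm),(255,0,0))]
C=np.zeros((600,800,3),np.uint8)
def put(a,x,y):C[y:y+a.shape[0],x:x+a.shape[1]]=a[:600-y,:800-x]
put(crop(T,170,160,130,50,6,L,"top"),0,0);put(crop(S,225,155,60,96,3,L,"side"),0,302);put(crop(S,225,155,60,48,6,L,"side"),300,302)
cv2.imwrite("pics/v3.png",C)
print(bot.read_clock(),bot.read_gripper_width(),np.array(bot.read_joint_positions()).round(2))
```

```text
grasp dF [-0.1  0.4  2. ] [-0.01  0.09 -0.08] 0.1479808438699074 [-8.26708145e-06 -8.12076562e-06  5.14906557e-05]
lift [-0.9  0.4 -0.9] 0.150199384998537
18.375 0.14588899820088397 [ 0.33  0.61 -0.28  0.68  0.   -1.3 ]
```

View pics/v3.png

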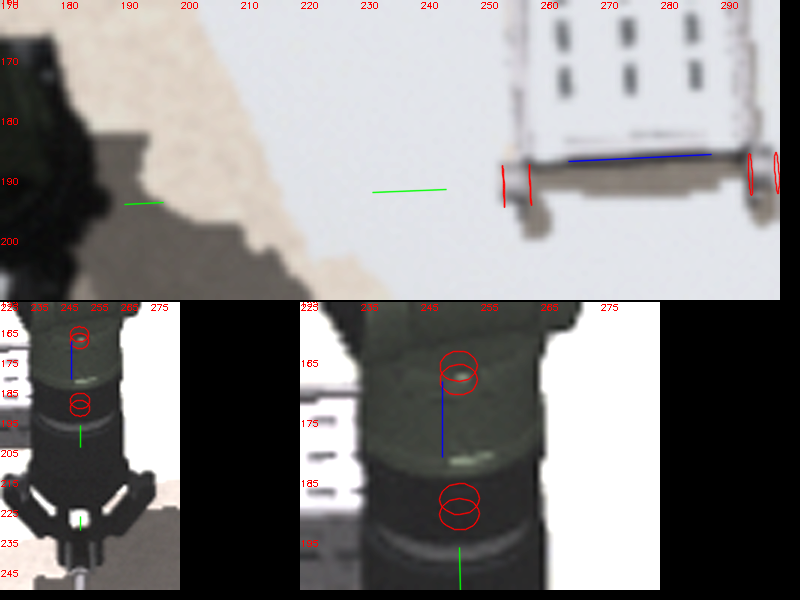

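The near-vertical stub at side (247,245) shows the rod pointing to +y: my IK choice turned the wrist by half a turn. The grasp is firm, so I'll lift clear of everything, turn joint 6 back by π and look again.

```bash
cat > look.py <<'E'
from h import *
G=bot.grip_depth;case=np.load("case.npy")
def look(name,gy):
    T=bot.camera("top");S=bot.camera("side")
    t=np.linspace(0,2*np.pi,25);mm=1e-3
    L=[(w(case,np.c_[-78+9.5*np.cos(t),0*t+yy,58+9.5*np.sin(t)]*mm),(0,0,255)) for yy in(50,62,-50,-62)]
    g=gy*1e3
    L+=[(w(case,np.array([[-78,g-174,58],[-78,g-165,58]])*mm),(0,255,0)),(w(case,np.array([[-78,g-27,58],[-78,g-45,58]])*mm),(0,255,0))]
    C=np.zeros((600,800,3),np.uint8)
    def put(a,x,y):C[y:y+a.shape[0],x:x+a.shape[1]]=a[:600-y,:800-x]
    put(crop(T,170,160,130,48,6,L,"top"),0,0);put(crop(S,215,155,66,92,3,L,"side"),0,302);put(crop(T,200,170,80,40,6,(),"top"),300,302)
    cv2.imwrite(f"pics/{name}.png",C);np.save(f"pics/{name}T.npy",T);np.save(f"pics/{name}S.npy",S)
E
python3 - <<'E'
from look import *
bot.move_linear(w(case,[-.078,.262,.145-G])[0],speed=.15)
j=np.array(bot.read_joint_positions());j[5]+=np.pi;bot.goto_joints(j)
bot.move_linear(w(case,[-.078,.262,.058-G])[0],speed=.12,rotation=ori(case[2]) if abs(np.dot(ori(case[2]),bot.read_tool_rot()))>.99 else ori(case[2]+np.pi))
bot.wait(.2);look("v4",.262)
print(bot.read_clock(),bot.read_gripper_width(),bot.read_position(),w(case,[-.078,.262,.058-G])[0],np.array(bot.read_joint_positions()).round(2))
E
```

```text
22.925 0.1468204279039382 [0.5438029  0.26170049 0.03995347] [0.54338532 0.26155389 0.0393    ] [ 0.33  0.61 -0.28  0.68 -0.    1.84]
```

View pics/v4.png

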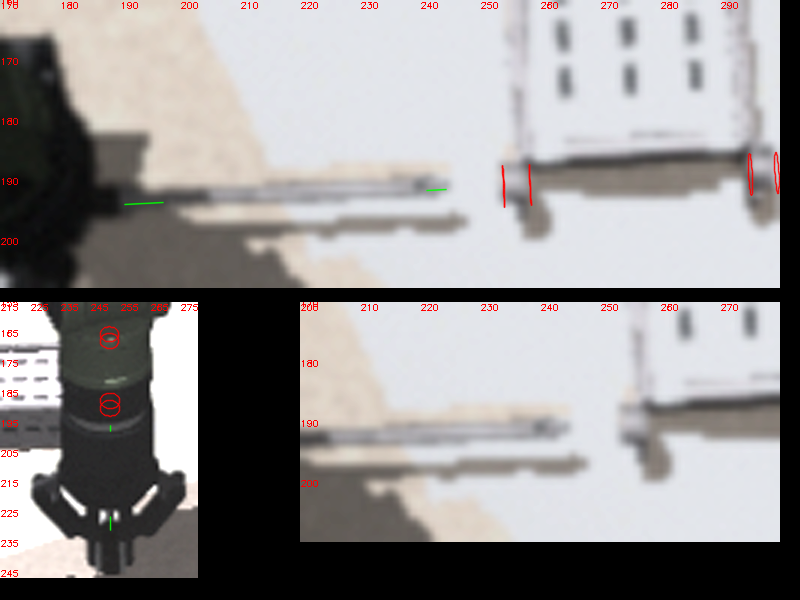

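The rod points at the near eye: the tip is at top (242,190) and the rod line extrapolates to the eye centre at (255,190). Inserting slowly with a force stop.

Run:
```python
from look import *
f0=np.array(bot.read_ft_force());c,s=np.cos(case[2]),np.sin(case[2])
def st(m):
    d=np.array(bot.read_position())-[case[0],case[1],0]
    print(m,np.round([c*d[0]+s*d[1],-s*d[0]+c*d[1],d[2]+G],4),(np.array(bot.read_ft_force())-f0).round(1),np.round(bot.read_moment(),2),round(bot.read_clock(),2))
st("start")
for gy in(.235,.215,.174):
    h=bot.move_linear(w(case,[-.078,gy,.058-G])[0],speed=.04,until_force=8);st((gy,h))
    if h:break
look("v5",.174)
```

```text
start [-0.0776  0.2621  0.0587] [0. 0. 0.] [0.06 0.02 0.06] 22.93
(0.235, False) [-0.0779  0.235   0.058 ] [0.5 0.2 0.8] [0.08 0.   0.02] 23.75
(0.215, False) [-0.0779  0.2149  0.0581] [0.8 0.9 0.1] [0.08 0.   0.01] 24.4
(0.174, False) [-0.078   0.1742  0.058 ] [-0.1  0.8 -0. ] [0.09 0.06 0.02] 25.57
```

View pics/v5.png

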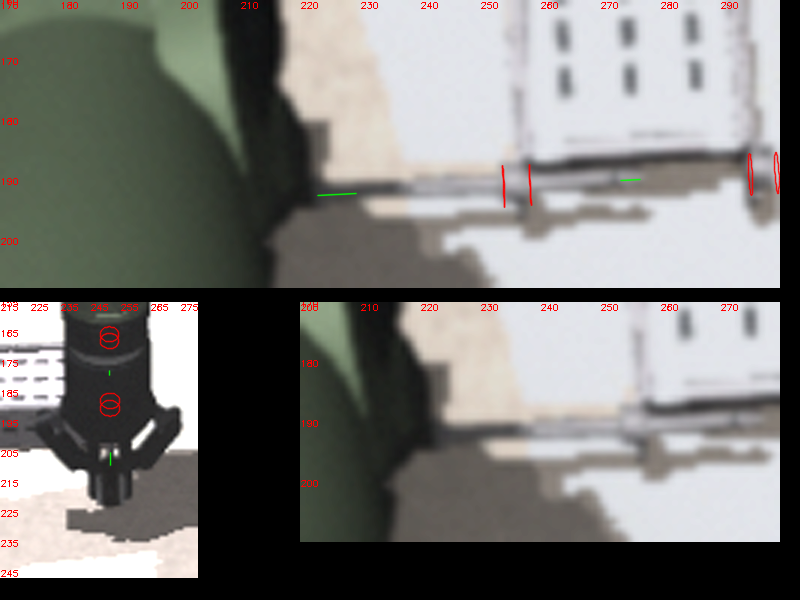

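The tip is through the first eye at top (272,189) with no side load. Continuing to the second eye and up to the collar.

Run:
```python
from look import *
f0=np.array(bot.read_ft_force());c,s=np.cos(case[2]),np.sin(case[2])
def st(m):
    d=np.array(bot.read_position())-[case[0],case[1],0]
    print(m,np.round([c*d[0]+s*d[1],-s*d[0]+c*d[1],d[2]+G],4),(np.array(bot.read_ft_force())-f0).round(1),np.round(bot.read_moment(),2),round(bot.read_clock(),2))
for gy,v in((.130,.04),(.105,.03),(.084,.015)):
    h=bot.move_linear(w(case,[-.078,gy,.058-G])[0],speed=v,until_force=8);st((gy,h))
    if h:break
bot.wait(.2);st("end");look("v6",.091);print(bot.read_gripper_width())
```

```text
(0.13, False) [-0.078   0.1302  0.058 ] [-2.2  1.9 -0.5] [ 0.11 -0.03  0.03] 26.93
(0.105, False) [-0.078   0.1051  0.058 ] [-0.5  1.   0.5] [ 0.02  0.   -0.  ] 27.91
(0.084, True) [-0.0783  0.0938  0.0577] [-0.3  2.  -0.1] [ 0.14 -0.15  0.12] 28.79
end [-0.0786  0.0938  0.0573] [0.4 0.4 0.6] [ 0.   -0.24  0.2 ] 28.99
0.14692652075414234
```

View pics/v6.png

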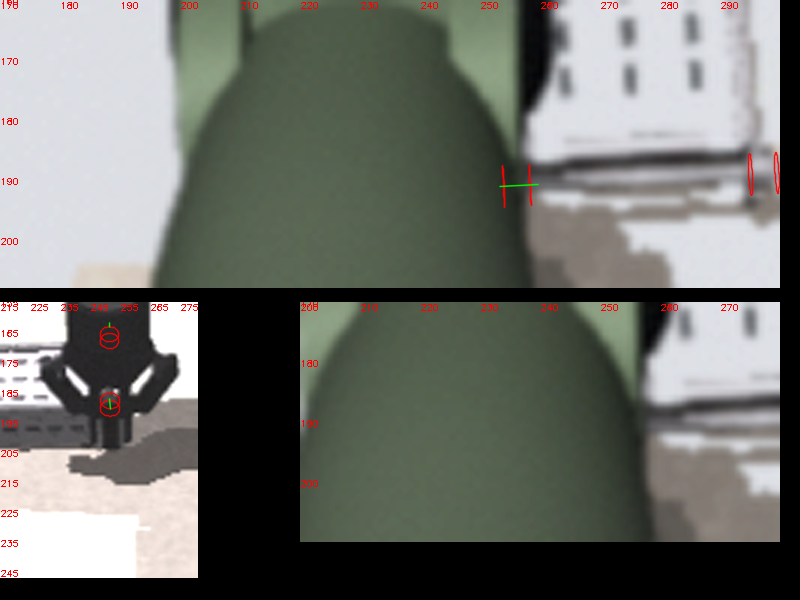

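Contact came 3 mm before the nominal collar position. I'll crop the far eye to check how far the tip sticks out.

Run:
```python
from look import *
T=np.load("pics/v6T.npy");mm=1e-3
L=[(w(case,np.array([[-90,y,58],[-84,y,58]])*mm),col) for y,col in((-50,(0,0,255)),(-62,(0,0,255)),(-74,(255,0,0)),(-83,(0,255,0)))]
cv2.imwrite("pics/v7.png",crop(T,270,172,50,30,15,L,"top"))
```

```text
(no output)
```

View pics/v7.png

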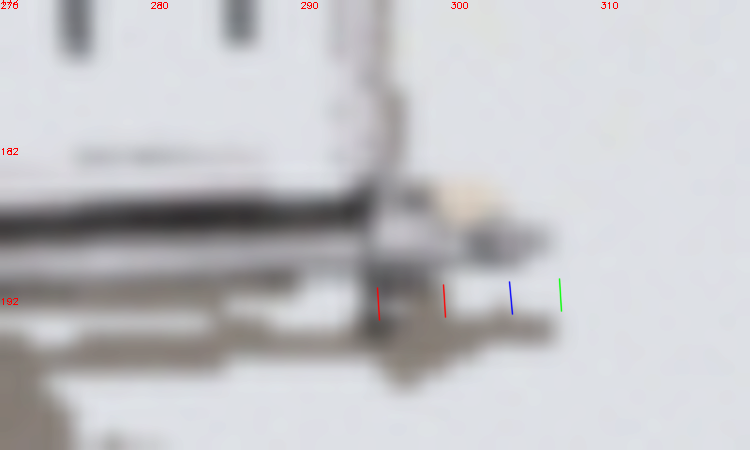

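The tip protrudes about 19 mm beyond the far eye: tip at px 306.5, the eye's outer face at about 299.5, and the groove at about 302.5 is clear of it. One gentle confirming push on the collar, then I'll hand in.

Run:
```python
from look import *
c,s=np.cos(case[2]),np.sin(case[2])
def st(m):
    d=np.array(bot.read_position())-[case[0],case[1],0]
    print(m,np.round([c*d[0]+s*d[1],-s*d[0]+c*d[1],d[2]+G],4),np.round(bot.read_ft_force(),1),np.round(bot.read_moment(),2),round(bot.read_clock(),2),bot.read_gripper_width())
st("before")
h=bot.move_linear(w(case,[-.078,.088,.058-G])[0],speed=.01,until_force=8);st(h)
bot.wait(.4);st("settled")
v=np.abs(bot.read_joint_vel()).max();print("vel",v)
bot.close_job()
```

```text
before [-0.0786  0.0938  0.0573] [ 1.2  0.6 -0.6] [-0.07 -0.28  0.17] 29.09 0.14692652075414234
True [-0.0787  0.0938  0.0572] [0.3 1.  2.1] [-0.06 -0.08  0.1 ] 29.45 0.1424891388383537
settled [-0.0786  0.0938  0.0571] [1.  0.3 1.5] [-0.24 -0.17  0.09] 29.85 0.14976543936865408
vel 0.001744357281182568
the job is handed in; nothing more can be done
```

I slid the lid fully shut and took the rod by its black handle. I then threaded it through the left (+y) eye, then the right one, and handed in at about 30 s while still holding it.

**Mistake on the way:** my pose choice turned the wrist half a turn, so the rod pointed the wrong way when it arrived. I lifted it clear, turned it back and lined it up again before inserting. I saw no contact.

**Last checks:**
- **Lid:** it looked shut in both pictures after the push, and a second push met the stop within 0.5 mm of where it should be. I did not measure it again during the threading, though the rod passed freely in front of it.
- **Rod tip:** it sticks out about 19 mm past the far eye, with the groove clear of it.
- **Collar:** a second gentle push was stopped at the same place, so I take the collar to be against the first eye. The arm itself hid the collar from the cameras, so I did not see it. The hand stood at y 93.8 mm in the case rather than the nominal 91, which is within my position error.
- **Hold:** the grip was still on the handle (opening 0.15), the arm was still and the side forces were about 1 N. The hand settled about 0.6 mm forward of and 0.9 mm below the eyes' line, inside the 5 mm limit.
- **Bystanders:** nothing I did came near the bottle, bowl or carton, but I did not check their positions again at the end.

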